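Set out the loaded specimen holders on the microscope tray

ROBOT

A 6-joint arm with a two-finger parallel gripper is mounted at the origin on the work surface. World frame = base frame: x ahead of the robot, y to its left, z up, the work surface at z = 0. Lengths are in m, angles in rad, forces in N, time in s.
With the tool pointing down it reaches from about 0.35 to 0.775 m from the base axis. Payload 7.3 kg.
Tool frame: the origin (TCP) lies at the very end of the fingers, on their centre line; the grasp point (between the pads) lies grip_point_offset behind it (grip_point_offset is the distance from the TCP to the grasp point, in m); z points along the fingers, y is the direction in which the jaws open and shut (so a half turn about z gives the same grasp; the last joint's range is limited). The gripper opens to 92 mm and grips with 3 to 60 N. Pads are 19 mm wide; open, the fingers measure 130 mm over their backs; the gripper's body (75 mm by 190 mm) begins 47 mm behind the grasp point.
Start: joints at [-1.335, 0.342, 1.524, -0, 1.275, -0.146], TCP at [0.196, -0.487, 0.227] pointing down, gripper open.
Joint ranges: [-2.53, 2.53], [-0.77, 2.02], [0.04, 2.7], [-1, 4.14], [0.28, 2.66], [-3.11, 3.11]. Speed limits (rad/s): [2.57, 2.57, 3.14, 3.14, 3.14, 3.14].

INTERFACE

Orientations are given as [roll, pitch, yaw] about the fixed x, y, z axes, in that order (R = Rz(yaw) Ry(pitch) Rx(roll)).
In Python, from cell import * gives the robot as it stands.
- The arm moves only by the shell command python3 -m inch 'ROWS' [OPENING] [FORCE]. ROWS is JSON, a list that holds one entry, the list of rows, each a list of 4 numbers: the shift along the tool's x, y, z in mm, then the turn about the tool's z in rad. In form: [[[x, y, z, roll], ...]]. A call has 1 to 10 rows; each row shifts and turns the commanded pose from where the row before left it, along the tool's axes as they then stand; what a row does not reach is not made up. A row lasts 1/8 s, in which the tool goes at most 62.5 mm and 10.7 degrees, less where a joint would pass 70% of its speed; a pose out of reach is approached as far as the arm can. A call with a gripper value outside its range is refused whole. OPENING is the closure, from -1 (fully open) to 1 (shut), set as the call begins (- or left out, the last holds). The fingers move at their own pace and stop on an object; FORCE is the grip in N (left out, the last holds). Time passes only in rows, so rows that do not move let the fingers close. It gives the time, the measured TCP pose, the force and the opening at its end, in the units of the state.
- observe(): the state, without advancing time (a new reading comes with each control period).
- read_camera(name): name is "side" or "top"; returns a dict with "img" (480x640x3 uint8, blue, green, red), "fx", "fy", "cx", "cy" (pixels), "k1" (the pictures are not rectified: a ray, as slopes to the right and down, at radius r is drawn at 1 + k1 r^2 times it, then the intrinsics apply), "eye" and "rotation" of the camera in the world. Camera axes: x right, y down, z forward; pixel columns grow to the right and rows downward; lengths in m; the calibration is good to about 2 mm. A picture is of the moment at which its call begins. There is no depth.
- hand_in(): hands the job in, once; it reports no verdict.
Trained networks look in the newest picture that a camera, given by its name, has taken for a name from the list of things; names that differ only in an ending like _2 or _b are one class to them, and where a whole thing is asked for, a point or a joint stands for the part that bears it (a point fixed in the world has none). Each returns a list of dicts, best first, with "conf" (0 to 1); they miss things now and then, are a little off and sometimes report something else, mostly with a low value. They report only what shows in the picture. A call takes as long as a camera call. They do not tell look-alikes from the thing itself.
- boxes_of(camera, label): "at" ([row, column] in pixels, amid what is visible of it).
- place_of(camera, label): "at" ([row, column] in pixels: a listed point, or the origin of a listed thing).
The state is a dict: "time": time; "qpos": joint angles; "qvel": joint speeds; "joint_efforts": joint torques, N m; "tool_pos": TCP position; "tool_rot": TCP orientation; "contact_force": force on the tool from outside, world axes, zero at the start; "torque": the same for the moment, N m; "opening": finger opening in m.
Only numpy, scipy, OpenCV 4.12 (cv2) and the standard library are available. Lean on these libraries where they do the work, as an engineer would, in place of code of your own. Each camera call takes 0.05 s, during which the arm holds its last target. There are 200 camera calls.

TASK

Get the tray ready for the microscope: stand each of the three specimen holders that carry a brown piece of rock upright in the middle of the rubber pad that matches its outline (wide round holder on the large round pad, slim round holder on the small round pad, oblong clamp on the oblong pad and lined up with it). Leave the two empty holders where they are.

Things in the scene. Friction and masses are not known exactly. Their poses are not given: they have to be found in the camera images.
- tray: White tray, fixed to the bench, 300 x 115 mm, with a 4 mm thick floor and a low rim 4 mm thick whose top is 10 mm above the bench. Origin: centre of its underside; x along its length, y across it, z up. Three black rubber pads stand in it in a row along its length, 95 mm apart, the middle one at the tray's centre; which pad is where changes.
- wide_pad_top (a point): Centre of the top face of the large round rubber pad: 60 mm diameter, its flat top 14 mm above the bench (4 mm above the tray's rim). Fixed.
- slim_pad_top (a point): Centre of the top face of the small round rubber pad: 40 mm diameter, flat top 14 mm above the bench. Fixed.
- oblong_pad_top (a point): Centre of the top face of the oblong rubber pad: 70 x 44 mm, flat top 14 mm above the bench. Fixed. Its y axis points along the long (70 mm) side, which lies across the tray; x along the short side.
- wide_center (a point): Wide round specimen holder, loaded: upright aluminium cylinder, 50 mm diameter, 30 mm high, with a brown rock chip (up to 10 mm high) on its top. About 0.15 kg, loose, standing on the bench. The point is on its axis, half-way up (15 mm above its underside); z up.
- slim_center (a point): Slim round specimen holder, loaded: upright aluminium cylinder, 28 mm diameter, 42 mm high, with a small brown rock chip (up to 8 mm high) on its top. About 0.07 kg, loose, standing on the bench. The point is on its axis, half-way up (21 mm above its underside); z up.
- clamp_center (a point): Oblong specimen clamp, loaded: aluminium block 60 mm long, 34 mm wide, 32 mm high, its two jaws (one at each end) holding a brown rock slab that stands 6 mm proud between them. About 0.15 kg, loose, standing on the bench. The point is at the block's centre, half-way up (16 mm above its underside); x along its length (60 mm), y across its width (34 mm, solid faces to grip), z up. Either end may face either way.
- wide_empty_center (a point): Look-alike, not wanted: wide round holder that is empty, 50 mm diameter, 30 mm high, with an open 30 mm bore in its top and no rock. Loose, standing on the bench. The point is on its axis, 15 mm above its underside.
- clamp_empty_center (a point): Look-alike, not wanted: oblong clamp that is empty, 60 x 34 x 32 mm, with an open gap between its jaws and no rock. Loose, standing on the bench. The point is at the block's centre, 16 mm above its underside; x along its length.
Not all that is in view belongs to the job. What is shaped like the part that bears slim_center but blue or green is not meant.

How it is judged:
At the end, for the whole second after the job is handed in: Each loaded holder stands released and still on its own pad, upright (0.12 rad), resting on the pad top (4 mm), centred within 12 mm; the clamp lies within 0.26 rad of the oblong pad's long side, either way round. Both empty holders stand upright within 25 mm of their starts (horizontal distance between wide_center and wide_pad_top below 0.012 m and z of wide_center in the frame of wide_pad_top between 0.011 and 0.019 m and angle between each of wide_center, slim_center, clamp_center, wide_empty_center, clamp_empty_center's own z axis and vertical below 0.12 rad and horizontal distance between slim_center and slim_pad_top below 0.012 m and z of slim_center in the frame of slim_pad_top between 0.017 and 0.025 m and horizontal distance between clamp_center and oblong_pad_top below 0.012 m and z of clamp_center in the frame of oblong_pad_top between 0.012 and 0.02 m and angle between the x axis of clamp_center and the y axis of oblong_pad_top, either way round below 0.26 rad and linear speed of each of wide, slim, clamp below 0.02 m/s and distance of each of wide_empty_center, clamp_empty_center from where it was at the start of the episode below 0.025 m); the robot touches nothing.
It fails at once if the empty wide holder is moved more than 25 mm (distance of wide_empty_center from where it was at the start of the episode above 0.025 m).
It fails at once if the empty clamp is moved more than 25 mm (distance of clamp_empty_center from where it was at the start of the episode above 0.025 m).
It also fails if it takes over 83 s, if anything falls off the work surface, if the arm or the gripper's body presses on something with over 40 N, if the wrist force passes 120 N, or if a joint passes its speed limit or range.

## Working session

There is one attempt and no reset: what is moved stays moved. The work goes in short steps, Python scripts to look and compute and a shell command to move; the robot and the scene stay as the last step left them, time stands still between calls to the robot, and variables do not carry over. Pictures are saved under pics/ and viewed, about 12 in all and at most 16, crops included, and the job is handed in when it is done.

```bash
ls; mkdir -p pics; cat > h.py <<'E'
from cell import *
import numpy as np, cv2
def ray(c,rc):
    K=np.array([[c["fx"],0,c["cx"]],[0,c["fy"],c["cy"]],[0,0,1]])
    u=cv2.undistortPoints(np.array([[[rc[1],rc[0]]]],float),K,np.array([c["k1"],0,0,0,0.]))[0,0]
    d=np.array(c["rotation"])@np.array([u[0],u[1],1]); return np.array(c["eye"]),d/np.linalg.norm(d)
def at_z(c,rc,z):
    e,d=ray(c,rc); return e+d*(z-e[2])/d[2]
def tri(c1,p1,c2,p2):
    e1,d1=ray(c1,p1);e2,d2=ray(c2,p2)
    s=np.linalg.lstsq(np.c_[d1,-d2],e2-e1,rcond=None)[0]
    a,b=e1+s[0]*d1,e2+s[1]*d2; return (a+b)/2,np.linalg.norm(a-b)
E
python3 - <<'E'
from h import *
np.set_printoptions(precision=4,suppress=True)
s=observe();print(s["time"],s["tool_pos"],s["tool_rot"],s["opening"]); import cell
print([k for k in dir(cell) if 'grip' in k.lower()], getattr(cell,'grip_point_offset',None))
for n in("top","side"):
    c=read_camera(n);cv2.imwrite(f"pics/{n}1.png",c["img"]);print(n,np.array(c["eye"]),np.array(c["rotation"]).tolist(),c["fx"],c["cx"],c["cy"],c["k1"])
    for l in "tray wide_pad_top slim_pad_top oblong_pad_top wide_center slim_center clamp_center wide_empty_center clamp_empty_center".split():
        print(l,[(np.round(p["at"],1).tolist(),round(p["conf"],2),at_z(c,p["at"],{'t':.0,'w':.015,'s':.021,'c':.016,'o':.014}[l[0]] if 'pad' not in l else .014)[:2].round(3).tolist()) for p in place_of(n,l)])
E
```

```text
pics
0.0 [ 0.1955 -0.4868  0.226 ] [-3.14   -0.0002  0.3818] 0.09164503741156595
['grip_point_offset'] 0.0188
top [0.3542 0.0598 0.9675] [-2.9250239014744532, 0.006214970222101046, -1.6387025197668836] 524.5635707615075 317.4919239359567 237.42084352300526 -0.08437482865741333Traceback (most recent call last):
  File "<stdin>", line 8, in <module>
  File "h.py", line 8, in at_z
    e,d=ray(c,rc); return e+d*(z-e[2])/d[2]
                                       ~^^^
IndexError: invalid index to scalar variable.
```

Rotation is rpy.

```bash
sed -i 's/^import numpy.*/&\nfrom scipy.spatial.transform import Rotation as Ro/; s/np.array(c\["rotation"\])@/Ro.from_euler("xyz",c["rotation"]).as_matrix()@/' h.py
python3 - <<'E'
from h import *
for n in("top","side"):
    c=read_camera(n);cv2.imwrite(f"pics/{n}1.png",c["img"]);print(n,np.array(c["eye"]),c["rotation"])
    for l in "tray wide_pad_top slim_pad_top oblong_pad_top wide_center slim_center clamp_center wide_empty_center clamp_empty_center".split():
        print(l,[(np.round(p["at"],1).tolist(),round(p["conf"],2),at_z(c,p["at"],{'t':.0,'w':.015,'s':.021,'c':.016,'o':.014}[l[0]] if 'pad' not in l else .014)[:2].round(3).tolist()) for p in place_of(n,l)])
E
```

```text
top [0.35418612 0.05978801 0.96752016] [-2.9250239   0.00621497 -1.63870252]
tray [([240.7, 346.2], 0.82, [0.557, -0.002])]
wide_pad_top [([290.3, 348.8], 0.9, [0.462, 0.001])]
slim_pad_top [([192.0, 342.1], 0.75, [0.649, -0.001])]
oblong_pad_top [([243.9, 343.7], 0.73, [0.548, 0.004])]
wide_center [([259.3, 156.5], 0.81, [0.543, 0.353])]
slim_center [([331.9, 247.9], 0.66, [0.399, 0.187]), ([315.3, 210.0], 0.64, [0.432, 0.254]), ([335.9, 180.8], 0.56, [0.399, 0.308])]
clamp_center [([297.2, 485.6], 0.58, [0.431, -0.247]), ([314.7, 217.8], 0.43, [0.433, 0.241])]
wide_empty_center [([227.3, 466.8], 0.93, [0.564, -0.229])]
clamp_empty_center [([225.0, 234.8], 0.72, [0.598, 0.204]), ([316.1, 213.0], 0.54, [0.431, 0.25])]
side [0.34935051 0.66660184 0.5918936 ] [-2.28233806  0.01704153 -2.83666553]
tray [([233.7, 318.6], 0.67, [0.559, -0.001])]
wide_pad_top [([236.7, 367.1], 0.8, [0.464, -0.003]), ([301.4, 264.0], 0.51, [0.59, 0.204])]
slim_pad_top [([219.3, 276.4], 0.8, [0.648, -0.004])]
oblong_pad_top [([228.4, 318.8], 0.62, [0.559, -0.001])]
wide_center [([380.3, 260.3], 0.69, [0.54, 0.344])]
slim_center [([315.7, 382.4], 0.84, [0.398, 0.185]), ([237.0, 368.1], 0.63, [0.46, 0.005])]
clamp_center [([172.1, 403.3], 0.67, [0.433, -0.243])]
wide_empty_center [([167.0, 347.2], 0.75, [0.56, -0.23])]
clamp_empty_center [([301.9, 261.7], 0.63, [0.593, 0.208])]
```

View pics/top1.png

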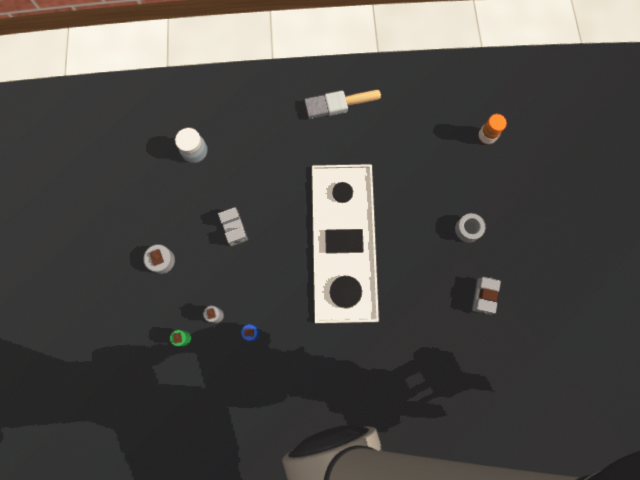

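View pics/side1.png

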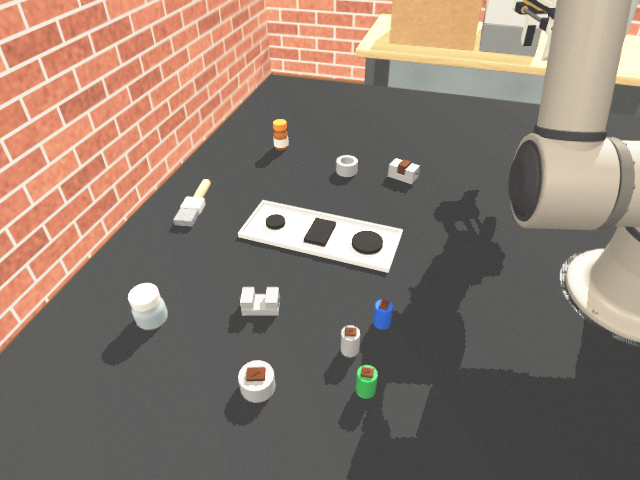

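Top picture: the loaded holders are wide (row 259, col 157), slim silver (315, 212) and clamp (295, 487). The empties are wide (228, 471) and clamp (226, 233), and blue and green are decoys. Pads from near to far are large (291, 346), oblong (241, 344) and small (192, 343). The side picture agrees. Next I'll refine with a silhouette fit over both views, with the base height free.

```bash
cat > fit.py <<'E'
from h import *
from scipy.optimize import minimize
def proj(c,P):
    R=Ro.from_euler("xyz",c["rotation"]).as_matrix()
    q=(np.asarray(P)-c["eye"])@R; s=q[:,:2]/q[:,2:]; s=s*(1+c["k1"]*(s**2).sum(1,keepdims=True))
    return np.c_[s[:,0]*c["fx"]+c["cx"],s[:,1]*c["fy"]+c["cy"]]
def outline(kind,dim):
    if kind=='c': t=np.linspace(0,2*np.pi,48,endpoint=False); return dim/2*np.c_[np.cos(t),np.sin(t)]
    return np.array([[1,1],[1,-1],[-1,-1],[-1,1]])*np.array(dim)/2
def fit(cams,x0,kind,dim,h,dark=False,yaws=(0,),S=4):
    data=[];o=outline(kind,dim)
    for c in cams:
        p=proj(c,[[x0[0],x0[1],x0[2]+h/2]])[0].round().astype(int);w=32
        im=c["img"][p[1]-w:p[1]+w,p[0]-w:p[0]+w];im=cv2.resize(im,None,fx=S,fy=S,interpolation=cv2.INTER_CUBIC)
        hsv=cv2.cvtColor(im,cv2.COLOR_BGR2HSV);v=hsv[...,2];b=((hsv[...,1]>110)&(v>45)).astype(np.uint8)
        ign=cv2.dilate(b,np.ones((7,7)))>0
        m=(v<90) if dark else (v>75)&~(b>0)
        n,l,st,ce=cv2.connectedComponentsWithStats(m.astype(np.uint8))
        k=1+np.argmin(np.hypot(*(ce[1:]-w*S).T)+1e3*(st[1:,4]<300));m=l==k
        if not dark: m=cv2.morphologyEx(m.astype(np.uint8),cv2.MORPH_CLOSE,np.ones((9,9)))>0
        data.append((c,p-w,m.astype(float),ign if not dark else np.zeros_like(ign)))
    def cost(q,show=False):
        r=np.array([[np.cos(q[3]),-np.sin(q[3])],[np.sin(q[3]),np.cos(q[3])]]);oo=o@r.T+q[:2]
        P=np.r_[np.c_[oo,np.full(len(o),q[2])],np.c_[oo,np.full(len(o),q[2]+h)]];s=0;out=[]
        for c,org,m,ign in data:
            u=(proj(c,P)-org)*S+S/2-.5
            hu=cv2.convexHull(u.astype(np.float32));a=np.zeros(m.shape,np.uint8)
            cv2.fillConvexPoly(a,(hu*16).round().astype(np.int32),255,cv2.LINE_AA,4)
            d=np.abs(a/255.-m);d[ign]=0;s+=d.sum()/max(m.sum(),1)
            if show: v=np.dstack([m*255,a*1.,ign*120.]).astype(np.uint8);out.append(v)
        return (s,out) if show else s
    best=None
    for y in yaws:
        for z in((x0[2],) ):
            q0=np.array([x0[0],x0[1],z,y]);sx=np.array([[0,0,0,0],[.008,0,0,0],[0,.008,0,0],[0,0,.006,0],[0,0,0,.3]])
            r=minimize(cost,q0,method='Nelder-Mead',options=dict(initial_simplex=q0+sx,xatol=1e-5,fatol=1e-5,maxiter=400))
            if best is None or r.fun<best.fun:best=r
    return best.x,best.fun,np.hstack(cost(best.x,True)[1])
T=dict(wide=((.543,.348,0),'c',.05,.03,False,(0,)),slim=((.432,.252,0),'c',.028,.042,False,(0,)),
 clamp=((.432,-.245,0),'b',(.06,.034),.032,False,(0,.8,1.57,2.4)),
 wpad=((.463,-.001,.004),'c',.06,.01,True,(0,)),opad=((.556,0,.004),'b',(.044,.07),.01,True,(0,)),spad=((.649,-.002,.004),'c',.04,.01,True,(0,)),
 wE=((.562,-.230,0),'c',.05,.03,False,(0,)),cE=((.597,.206,0),'b',(.06,.034),.032,False,(0,.8,1.57,2.4)))
E
python3 - <<'E'
from fit import *
C=[read_camera(n) for n in("top","side")];rows=[]
for k,(x0,kd,d,h,dk,y) in T.items():
    q,f,im=fit(C,x0,kd,d,h,dk,y);print(k,q.round(4),round(f,3));
    q1=[fit([c],x0,kd,d,h,dk,y)[0].round(4)[:2] for c in C];rows.append(im)
cv2.imwrite("pics/fit.png",cv2.resize(np.vstack([np.hstack(rows[i:i+2]) for i in range(0,8,2)]),(600,600)))
E
```

```text
wide [0.5404 0.3436 0.0161 0.7332] 0.687
slim [ 0.4324  0.2435  0.0239 -0.3555] 0.811
clamp [ 0.4348 -0.2503 -0.0021 -0.2953] 0.917
wpad [0.4613 0.0061 0.0013 0.0378] 0.509
opad [0.5561 0.0019 0.0018 0.0055] 0.473
spad [ 6.522e-01 -3.000e-03  6.000e-04  7.330e-02] 0.634
wE [ 0.5638 -0.2364 -0.0009  0.1642] 1.216
cE [0.5919 0.2057 0.0162 3.4321] 0.691fit.py:28: RuntimeWarning: invalid value encountered in cast
  cv2.fillConvexPoly(a,(hu*16).round().astype(np.int32),255,cv2.LINE_AA,4)
```

View pics/fit.png

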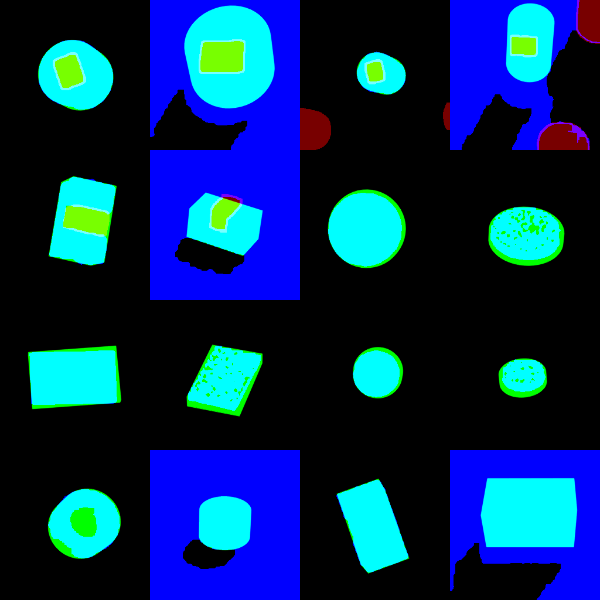

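Segmentation works in the top view. In the side view the threshold is too low, so I'll use Otsu there.

```bash
python3 - <<'E'
s=open('fit.py').read()
s=s.replace("m=(v<90) if dark else (v>75)&~(b>0)","t=cv2.threshold(v,0,255,cv2.THRESH_OTSU)[0];m=(v<t) if dark else (v>max(t,75))&~(b>0)")
s=s.replace("        data.append","        if dark: m=cv2.morphologyEx(m.astype(np.uint8),cv2.MORPH_CLOSE,np.ones((21,21)))>0\n        data.append")
open('fit.py','w').write(s)
E
cat > run.py <<'E'
from fit import *
import sys
C=[read_camera(n) for n in("top","side")];rows=[]
for k in (sys.argv[2:] or T):
    x0,kd,d,h,dk,y=T[k]
    q,f,im=fit(C,x0,kd,d,h,dk,y);print(k,q.round(4),round(f,3));rows.append(im)
if len(rows)%2: rows.append(rows[-1])
cv2.imwrite(sys.argv[1],cv2.resize(np.vstack([np.hstack(rows[i:i+2]) for i in range(0,len(rows),2)]),(600,600*len(rows)//8)))
E
python3 run.py pics/fit2.png
```

```text
wide [0.5432 0.3476 0.0027 0.1241] 0.146
slim [0.4343 0.2478 0.0027 0.214 ] 0.142
clamp [ 0.4358 -0.2581 -0.0051 -0.2821] 1.911
wpad [0.4611 0.0075 0.0038 0.0144] 0.167
opad [ 0.5555  0.0032  0.0044 -0.0284] 0.166
spad [ 0.6509 -0.0016  0.0035  0.1552] 0.253
wE [ 0.5649 -0.2382 -0.0016  0.3234] 0.992
cE [0.5957 0.2082 0.0022 0.3058] 0.258
```

View pics/fit2.png

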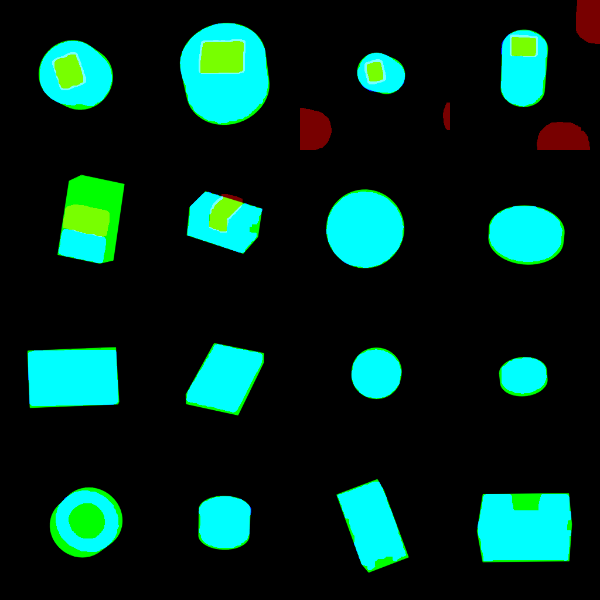

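Wide, slim and the pads fit well: the three pads are collinear, 190 mm apart end to end, and the heights are right. The clamp's top mask lost one jaw, so I'll fix that.

```bash
sed -i 's/(v>max(t,75))&~(b>0)/((v>max(t,75))|((b>0)\&(np.hypot(*(np.mgrid[:v.shape[0],:v.shape[1]]-w*S))<70)))/' fit.py
python3 run.py pics/fit3.png clamp wE wide slim
python3 -c "
from h import *
c=read_camera('top');i=c['img'][255:335,440:530];d=read_camera('side')['img'][135:215,360:450]
cv2.imwrite('pics/cl.png',cv2.vconcat([cv2.resize(np.hstack([i,d]),None,fx=3,fy=3),cv2.resize(cv2.imread('pics/fit3.png'),(540,300))]))"
```

```text
clamp [ 0.4357 -0.2585 -0.0053 -0.2913] 1.893
wE [ 0.5647 -0.2378 -0.0015  0.2744] 0.988
wide [0.5432 0.3476 0.0026 0.0829] 0.118
slim [0.4342 0.2477 0.0028 0.2082] 0.115
```

View pics/cl.png

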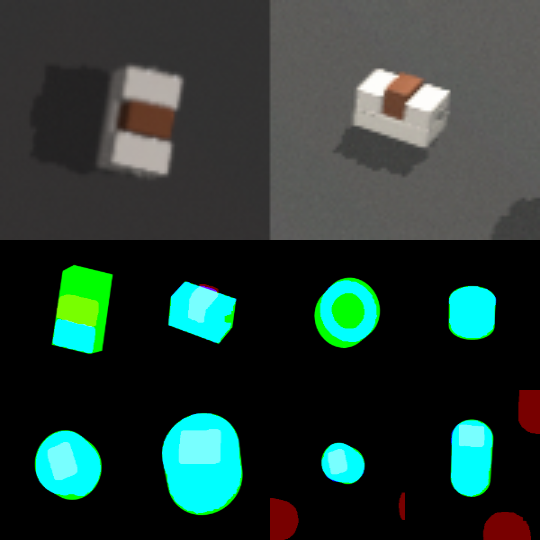

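```bash
sed -i 's/v>max(t,75)/v>np.median(v)+25/' fit.py
python3 run.py pics/fit4.png clamp wE wide slim cE wpad
```

```text
clamp [ 4.3500e-01 -2.4970e-01  1.0000e-04  2.8479e+00] 0.071
wE [ 5.639e-01 -2.364e-01  1.000e-04  1.588e-01] 0.419
wide [0.5432 0.3475 0.0031 0.03  ] 0.048
slim [0.4345 0.2478 0.0028 0.1918] 0.08
cE [0.5956 0.2079 0.0019 0.2926] 0.118
wpad [0.4608 0.0074 0.0038 0.0476] 0.168
```

View pics/fit4.png

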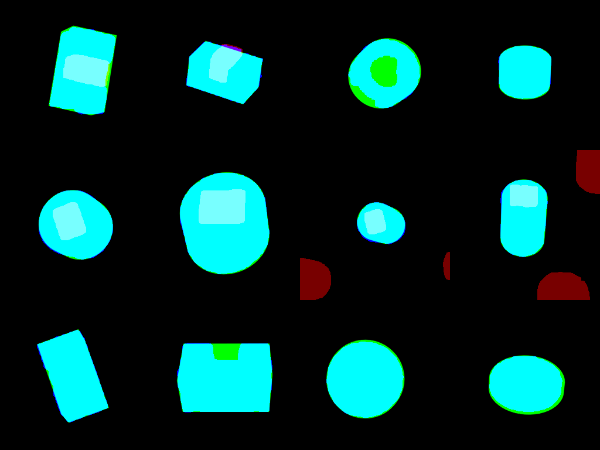

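All fits now agree, with base heights within 3 mm of 0. Plan: clamp first, and for all three place with the jaws along x (tool yaw about 1.53).

```bash
cat > go.py <<'E'
from h import *
import sys
x,y,z,psi=map(float,sys.argv[1:]);s=observe();R=Ro.from_euler("xyz",s["tool_rot"])
d=R.inv().apply(np.array([x,y,z])-s["tool_pos"])*1e3
print("t",round(s["time"],2),"pos",np.round(s["tool_pos"],4),"rot",np.round(s["tool_rot"],3),"open",round(s["opening"],4))
print("tool shift mm",d.round(1),"then turn",round((s["tool_rot"][2]-psi+np.pi)%(2*np.pi)-np.pi,3))
E
python3 go.py .435 -.25 .1 -.294; time python3 -c 1
```

```text
t 1.6 pos [ 0.1956 -0.4872  0.2268] rot [3.141 0.    0.382] open 0.0919
tool shift mm [ 310.5 -130.9  126.7] then turn 0.676
real	0m0.044s
user	0m0.021s
sys	0m0.002s
```

```bash
python3 -m inch '[[[0,0,0,0.169],[0,0,0,0.169],[0,0,0,0.169],[0,0,0,0.169]]]' -1 20; python3 go.py .435 -.25 .1 -.294
```

```text
time: 2.1
tool_pos: [0.1956, -0.4872, 0.2267]
tool_rot: [3.142, -0.0, -0.3]
contact_force: [-0.4, -0.7, 0.2]
opening: 0.0918
t 2.1 pos [ 0.1956 -0.4872  0.2267] rot [ 3.142 -0.    -0.3  ] open 0.0918
tool shift mm [ 158.6 -297.3  126.7] then turn -0.006
```

```bash
python3 -m inch '[[[10,-18,4,0],[20,-36,15,0],[20,-36,15,0],[20,-36,15,0],[20,-36,15,0],[20,-36,15,0],[20,-36,15,0],[14,-36,15,0],[10,-20,12,0],[5,-7,6,0]]]'; python3 go.py .435 -.25 .005 -.294
```

```text
time: 3.35
tool_pos: [0.4344, -0.247, 0.0991]
tool_rot: [-3.141, 0.001, -0.289]
contact_force: [0.0, -0.4, -0.2]
opening: 0.0919
t 3.35 pos [ 0.4344 -0.247   0.0991] rot [-3.141e+00  1.000e-03 -2.890e-01] open 0.0919
tool shift mm [ 1.5  2.8 94.1] then turn 0.005
```

```bash
python3 -m inch '[[[1.5,2.8,20,0],[0,0,25,0],[0,0,25,0],[0,0,14,0],[0,0,7,0],[0,0,3,0],[0,0,0,0]]]' -1 && python3 -m inch '[[[0,0,0,0],[0,0,0,0],[0,0,0,0],[0,0,0,0],[0,0,0,0],[0,0,0,0]]]' 1 25 && python3 -m inch '[[[0,0,-10,0],[0,0,-25,0],[0,0,-30,0],[0,0,-30,0],[0,0,-10,0],[0,0,0,0]]]'
```

```text
time: 4.22
tool_pos: [0.4348, -0.2524, 0.0061]
tool_rot: [3.141, -0.001, -0.294]
contact_force: [-0.7, -0.5, 0.4]
opening: 0.092
time: 4.97
tool_pos: [0.4345, -0.2522, 0.0057]
tool_rot: [3.142, 0.0, -0.294]
contact_force: [-0.2, 0.1, -0.1]
opening: 0.0362
time: 5.72
tool_pos: [0.4346, -0.2522, 0.111]
tool_rot: [3.141, -0.001, -0.294]
contact_force: [0.6, -0.6, -1.1]
opening: 0.0335
```

```bash
python3 -m inch '[[[0,0,0,-0.12],[0,0,0,-0.185],[0,0,0,-0.185],[0,0,0,-0.185],[0,0,0,-0.185],[0,0,0,-0.185],[0,0,0,-0.185],[0,0,0,-0.185],[0,0,0,-0.185],[0,0,0,-0.185]]]' && python3 -m inch '[[[0,0,0,-0.039],[0,0,0,0]]]'; python3 go.py .5555 .003 .08 1.53
```

```text
time: 6.98
tool_pos: [0.4338, -0.2516, 0.1091]
tool_rot: [-3.139, -0.002, 1.497]
contact_force: [0.6, -0.3, -1.4]
opening: 0.0335
time: 7.22
tool_pos: [0.4339, -0.2517, 0.1094]
tool_rot: [-3.139, -0.001, 1.529]
contact_force: [0.1, -0.3, -1.5]
opening: 0.0336
t 7.22 pos [ 0.4339 -0.2517  0.1094] rot [-3.139e+00 -1.000e-03  1.529e+00] open 0.0336
tool shift mm [259.5 111.   29.5] then turn -0.001
```

```bash
python3 -m inch '[[[15,6,0,0],[30,13,0,0],[40,17,0,0],[45,19,0,0],[45,19,5,0],[40,17,10,0],[25,12,10,0],[12,5,5,0],[7,3,0,0],[0,0,0,0]]]'; python3 go.py .5555 .003 .022 1.53
python3 - <<'E'
from h import *
c=read_camera("top");d=read_camera("side")
cv2.imwrite("pics/h1.png",np.hstack([cv2.resize(c["img"][160:340,290:400],None,fx=3,fy=3),cv2.resize(d["img"][130:310,230:380],None,fx=3,fy=3)]))
E
```

```text
time: 8.48
tool_pos: [0.5561, 0.0018, 0.081]
tool_rot: [3.141, 0.0, 1.53]
contact_force: [-0.3, -1.0, -2.0]
opening: 0.0335
t 8.47 pos [0.5561 0.0018 0.081 ] rot [3.141 0.    1.53 ] open 0.0335
tool shift mm [ 1.1 -0.7 59. ] then turn -0.0
```

View pics/h1.png

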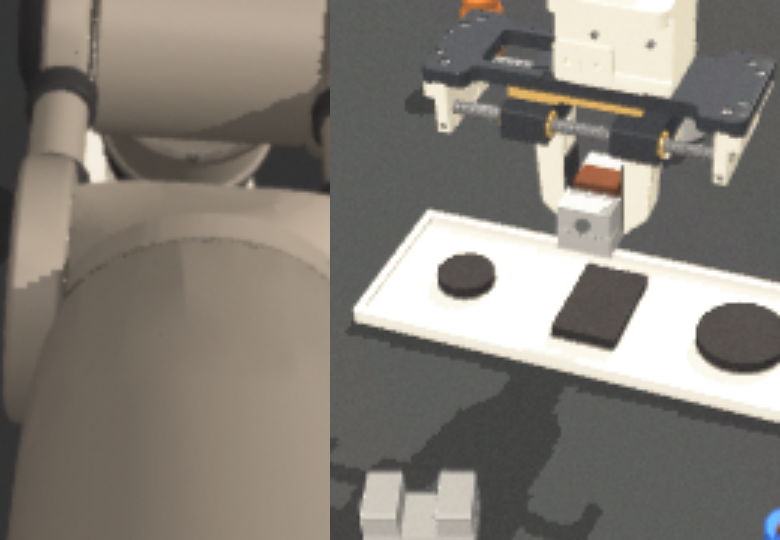

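The clamp is held upright above the oblong pad at side crop (595, 210), with its long axis along the pad. I'll lower it to TCP z ≈ 0.020 and release.

```bash
python3 -m inch '[[[1.1,-0.7,12,0],[0,0,20,0],[0,0,14,0],[0,0,7,0],[0,0,4,0],[0,0,2,0],[0,0,1.5,0],[0,0,0,0]]]' && python3 -m inch '[[[0,0,0,0],[0,0,0,0],[0,0,0,0]]]' -0.1
```

```text
time: 9.57
tool_pos: [0.5557, 0.0031, 0.021]
tool_rot: [3.141, 0.0, 1.53]
contact_force: [-2.3, -0.0, 4.0]
opening: 0.0335
time: 9.95
tool_pos: [0.5555, 0.0032, 0.0202]
tool_rot: [3.141, 0.0, 1.53]
contact_force: [-0.2, -0.6, 0.2]
opening: 0.0504
```

Contact showed at the expected height. Lift and go to the slim holder.

```bash
python3 -m inch '[[[0,0,-10,0],[0,0,-25,0],[0,0,-30,0],[0,0,-30,0],[0,0,-5,0]]]' ; python3 go.py .4345 .2478 .12 1.53
```

```text
time: 10.58
tool_pos: [0.5568, 0.003, 0.1227]
tool_rot: [3.137, 0.0, 1.53]
contact_force: [0.0, 0.2, -1.1]
opening: 0.0509
t 10.57 pos [0.5568 0.003  0.1227] rot [3.137 0.    1.53 ] open 0.0509
tool shift mm [ 239.6 -132.2    2. ] then turn -0.0
```

```bash
python3 -m inch '[[[15,-7,0,0],[30,-15,0,0],[40,-20,0,0],[45,-22,0,0],[45,-22,0,0],[35,-22,0,0],[20,-12,0,0],[10,-7,0,0],[0,0,0,0]]]' -0.5; python3 go.py .4345 .2478 .006 1.53
```

```text
time: 11.7
tool_pos: [0.4374, 0.2485, 0.1195]
tool_rot: [-3.14, 0.001, 1.531]
contact_force: [-0.1, -0.2, -0.2]
opening: 0.0691
t 11.7 pos [0.4374 0.2485 0.1195] rot [-3.140e+00  1.000e-03  1.531e+00] open 0.0691
tool shift mm [ -0.7  -2.7 113.5] then turn 0.001
```

```bash
python3 -m inch '[[[-0.7,-2.7,15,0],[0,0,28,0],[0,0,28,0],[0,0,20,0],[0,0,12,0],[0,0,7,0],[0,0,3.5,0],[0,0,0,0]]]' && python3 -m inch '[[[0,0,0,0],[0,0,0,0],[0,0,0,0],[0,0,0,0],[0,0,0,0]]]' 1 20 && python3 -m inch '[[[0,0,-10,0],[0,0,-25,0],[0,0,-30,0],[0,0,-30,0],[0,0,-15,0],[0,0,0,0]]]'; python3 go.py .6509 -.0016 .1 1.53
```

```text
time: 12.7
tool_pos: [0.4359, 0.2476, 0.0069]
tool_rot: [3.141, -0.0, 1.53]
contact_force: [-0.1, -0.0, 0.1]
opening: 0.069
time: 13.32
tool_pos: [0.4357, 0.2476, 0.0067]
tool_rot: [3.141, 0.0, 1.53]
contact_force: [-0.8, -0.7, 0.5]
opening: 0.0276
time: 14.08
tool_pos: [0.4361, 0.2478, 0.1175]
tool_rot: [3.14, -0.001, 1.53]
contact_force: [0.3, -0.4, -0.5]
opening: 0.0277
t 14.07 pos [0.4361 0.2478 0.1175] rot [ 3.14e+00 -1.00e-03  1.53e+00] open 0.0277
tool shift mm [-240.4  224.8   17.8] then turn -0.0
```

```bash
python3 -m inch '[[[-12,11,0,0],[-25,23,0,0],[-35,33,0,0],[-38,36,0,0],[-38,36,0,0],[-38,36,0,0],[-28,26,5,0],[-16,14,7,0],[-8,7,5,0],[-2.4,2.8,0,0]]]' && python3 -m inch '[[[0,0,0,0]]]'; python3 go.py .6509 -.0016 .0207 1.53
python3 - <<'E'
from h import *
c=read_camera("top");d=read_camera("side")
cv2.imwrite("pics/h2.png",np.hstack([cv2.resize(c["img"][160:340,290:400],None,fx=3,fy=3),cv2.resize(d["img"][130:310,220:370],None,fx=3,fy=3)]))
E
```

```text
time: 15.32
tool_pos: [0.6497, -0.0016, 0.0986]
tool_rot: [-3.139, -0.0, 1.53]
contact_force: [-0.9, 0.6, -0.4]
opening: 0.0275
time: 15.45
tool_pos: [0.6501, -0.001, 0.0998]
tool_rot: [-3.141, -0.0, 1.531]
contact_force: [0.0, 0.7, 0.3]
opening: 0.0274
t 15.45 pos [ 0.6501 -0.001   0.0998] rot [-3.141 -0.     1.531] open 0.0274
tool shift mm [-0.6  0.8 79.1] then turn 0.001
```

View pics/h2.png

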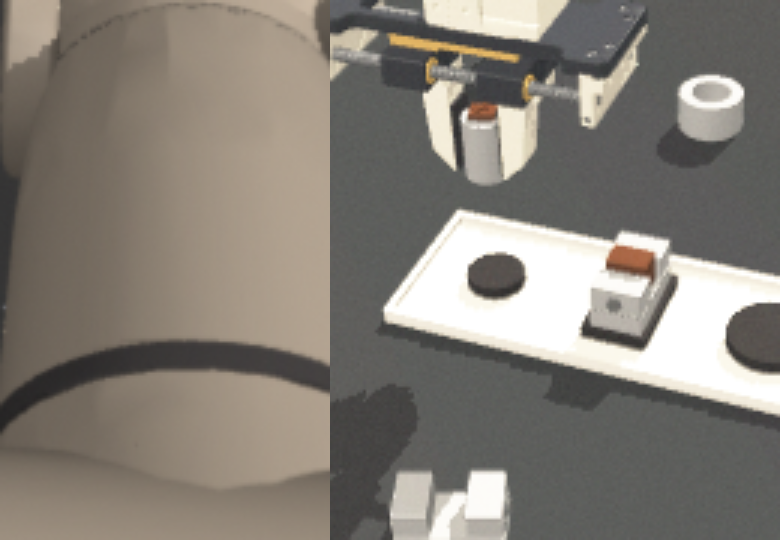

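The clamp sits square on its pad (crop 630, 285), and the slim holder is held upright above the small pad (pad at crop 495, 272). Lower it.

```bash
python3 -m inch '[[[-0.6,0.8,15,0],[0,0,25,0],[0,0,18,0],[0,0,10,0],[0,0,5,0],[0,0,3,0],[0,0,2,0],[0,0,1,0],[0,0,0,0]]]' && python3 -m inch '[[[0,0,0,0],[0,0,0,0],[0,0,0,0]]]' 0.05 && python3 -m inch '[[[0,0,-10,0],[0,0,-25,0],[0,0,-30,0],[0,0,-30,0],[0,0,-5,0],[0,0,0,0]]]'; python3 go.py .5432 .3475 .12 1.53
```

```text
time: 16.68
tool_pos: [0.6513, -0.0025, 0.0209]
tool_rot: [3.141, 0.0, 1.53]
contact_force: [-0.3, -0.4, -1.2]
opening: 0.0275
time: 17.05
tool_pos: [0.6512, -0.0025, 0.0208]
tool_rot: [3.141, 0.0, 1.53]
contact_force: [-0.1, -1.0, 0.1]
opening: 0.0436
time: 17.8
tool_pos: [0.651, -0.0025, 0.1205]
tool_rot: [-3.142, 0.0, 1.53]
contact_force: [0.7, -0.7, -0.3]
opening: 0.0436
t 17.8 pos [ 0.651  -0.0025  0.1205] rot [-3.142  0.     1.53 ] open 0.0436
tool shift mm [ 345.3 -122.     0.5] then turn -0.0
```

```bash
python3 -m inch '[[[15,-5,0,0],[35,-12,0,0],[48,-17,0,0],[50,-18,0,0],[50,-18,0,0],[50,-18,0,0],[45,-16,0,0],[30,-10,0,0],[15,-6,0,0],[7,-2,0,0]]]' -1; python3 -m inch '[[[0,0,0,0]]]'; python3 go.py .5432 .3475 .006 1.53
```

```text
time: 19.05
tool_pos: [0.5426, 0.3478, 0.1199]
tool_rot: [-3.14, 0.001, 1.531]
contact_force: [-0.2, -0.4, -1.1]
opening: 0.0917
time: 19.18
tool_pos: [0.5435, 0.3468, 0.1203]
tool_rot: [-3.141, 0.001, 1.53]
contact_force: [-1.0, 0.1, 0.2]
opening: 0.0919
t 19.18 pos [0.5435 0.3468 0.1203] rot [-3.141e+00  1.000e-03  1.530e+00] open 0.0919
tool shift mm [  0.7  -0.3 114.3] then turn -0.0
```

```bash
python3 -m inch '[[[0.7,-0.3,15,0],[0,0,28,0],[0,0,28,0],[0,0,20,0],[0,0,12,0],[0,0,7,0],[0,0,4,0],[0,0,0,0]]]' && python3 -m inch '[[[0,0,0,0],[0,0,0,0],[0,0,0,0],[0,0,0,0],[0,0,0,0]]]' 1 25 && python3 -m inch '[[[0,0,-10,0],[0,0,-25,0],[0,0,-30,0],[0,0,-30,0],[0,0,-15,0],[0,0,0,0]]]'; python3 go.py .4610 .0074 .1 1.53
```

```text
time: 20.18
tool_pos: [0.5434, 0.348, 0.007]
tool_rot: [3.141, -0.0, 1.53]
contact_force: [-0.8, -0.9, 0.4]
opening: 0.0918
time: 20.8
tool_pos: [0.5433, 0.348, 0.0067]
tool_rot: [3.141, -0.0, 1.53]
contact_force: [0.4, -0.4, -0.0]
opening: 0.0498
time: 21.55
tool_pos: [0.5436, 0.3482, 0.1177]
tool_rot: [3.14, -0.001, 1.53]
contact_force: [1.1, 0.3, -2.1]
opening: 0.0496
t 21.55 pos [0.5436 0.3482 0.1177] rot [ 3.14e+00 -1.00e-03  1.53e+00] open 0.0496
tool shift mm [-343.9  -68.6   17.3] then turn -0.0
```

```bash
python3 -m inch '[[[-15,-3,0,0],[-35,-7,0,0],[-48,-10,0,0],[-50,-10,0,0],[-50,-10,0,0],[-50,-10,0,0],[-45,-9,5,0],[-30,-6,7,0],[-15,-3,5,0],[-6,-1,0,0]]]' && python3 -m inch '[[[0,0,0,0],[0,0,0,0]]]'; python3 go.py .4610 .0074 .0207 1.53
```

```text
time: 22.8
tool_pos: [0.4592, 0.0065, 0.0989]
tool_rot: [-3.14, -0.0, 1.529]
contact_force: [0.4, -0.3, -0.9]
opening: 0.0498
time: 23.05
tool_pos: [0.4604, 0.0078, 0.0998]
tool_rot: [3.141, -0.0, 1.531]
contact_force: [-0.9, -0.8, -2.0]
opening: 0.0494
t 23.05 pos [0.4604 0.0078 0.0998] rot [ 3.141 -0.     1.531] open 0.0494
tool shift mm [-0.4  0.6 79.1] then turn 0.001
```

```bash
python3 -m inch '[[[-0.4,0.6,15,0],[0,0,25,0],[0,0,18,0],[0,0,10,0],[0,0,5,0],[0,0,3,0],[0,0,2,0],[0,0,1,0],[0,0,0,0]]]' && python3 -m inch '[[[0,0,0,0],[0,0,0,0],[0,0,0,0]]]' -0.35 && python3 -m inch '[[[0,0,-10,0],[0,0,-25,0],[0,0,-30,0],[0,0,-30,0],[0,0,-30,0],[0,0,-10,0]]]' && python3 -m inch '[[[0,15,0,0],[-30,30,0,0],[-45,30,0,0],[-45,20,0,0],[-45,10,0,0],[-45,0,0,0],[-45,0,0,0],[-30,0,0,0],[-10,0,0,0]]]'
```

```text
time: 24.18
tool_pos: [0.4608, 0.0066, 0.0209]
tool_rot: [3.141, 0.0, 1.53]
contact_force: [0.7, -0.4, -1.7]
opening: 0.0496
time: 24.55
tool_pos: [0.4608, 0.0066, 0.0208]
tool_rot: [3.141, 0.0, 1.53]
contact_force: [0.4, 0.4, 0.7]
opening: 0.0617
time: 25.3
tool_pos: [0.4615, 0.0065, 0.1578]
tool_rot: [3.138, 0.0, 1.53]
contact_force: [-0.6, -0.2, -0.2]
opening: 0.0616
time: 26.42
tool_pos: [0.5528, -0.2938, 0.1546]
tool_rot: [-3.14, -0.001, 1.528]
contact_force: [-0.4, 0.4, 0.8]
opening: 0.062
```

```bash
python3 - <<'E'
from h import *
c=read_camera("top");d=read_camera("side")
cv2.imwrite("pics/h3.png",np.hstack([cv2.resize(c["img"],(400,300)),cv2.resize(d["img"],(400,300))]))
E
```

```text
(no output)
```

View pics/h3.png

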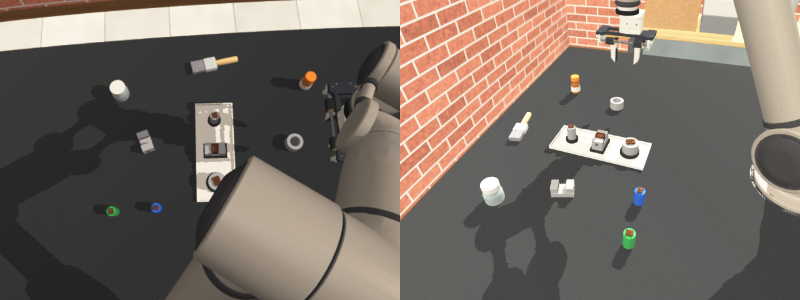

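All three stand on their pads, but the arm partly hides the wide holder from the top camera. I'll retreat towards the start pose for a clean final check.

```bash
python3 -m inch '[[[-20,-10,-10,0],[-30,-30,-10,0],[-35,-40,-10,0],[-35,-45,-10,0],[-35,-50,-10,0],[-35,-50,-10,0],[-17,-50,-10,0],[0,-40,0,0],[0,-22,0,0],[0,-8,0,0]]]'; python3 - <<'E'
from fit import *
c=read_camera("top");d=read_camera("side")
cv2.imwrite("pics/h4.png",np.hstack([cv2.resize(c["img"][150:340,290:400],None,fx=3,fy=3),cv2.resize(d["img"][170:290,220:420],None,fx=2.35,fy=4.75)]))
# known top-face outlines projected onto the pad centres for comparison: brown chip/holder silhouettes
pads=dict(wide=(.461,.0074),slim=(.6509,-.0016),clamp=(.5555,.003))
for k,h in(("wide",.015),("slim",.021),("clamp",.016)):
    r=[place_of(n,k+"_center") for n in("top","side")]
    P=np.array([*pads[k],.014+h]);o=[]
    for cam,l in zip((c,d),r):
        u=proj(cam,[P])[0]
        if l: p=min(l,key=lambda p:np.hypot(p["at"][1]-u[0],p["at"][0]-u[1]))["at"];o.append(p);print(k,"off mm",((at_z(cam,p,P[2])-P)*1e3).round(1))
    if len(o)==2: print("  tri",tri(c,o[0],d,o[1])[0].round(4))
E
python3 run.py pics/fit5.png wE cE
```

```text
time: 27.78
tool_pos: [0.1992, -0.4849, 0.2266]
tool_rot: [3.141, 0.001, 1.529]
contact_force: [0.3, -1.0, 0.6]
opening: 0.0619
wide off mm [0.9 3.8 0. ]
wide off mm [-5.2  6.4  0. ]
  tri [0.4592 0.0109 0.0266]
slim off mm [-5.1  1.7  0. ]
slim off mm [-1.4  0.8  0. ]
  tri [6.472e-01 5.000e-04 3.590e-02]
clamp off mm [-2.5  1.6  0. ]
clamp off mm [1.9 5.9 0. ]
  tri [0.5563 0.0047 0.0263]
wE [ 0.5639 -0.2364  0.      0.1703] 0.422
cE [0.5956 0.2079 0.0019 0.2919] 0.116
```

View pics/h4.png

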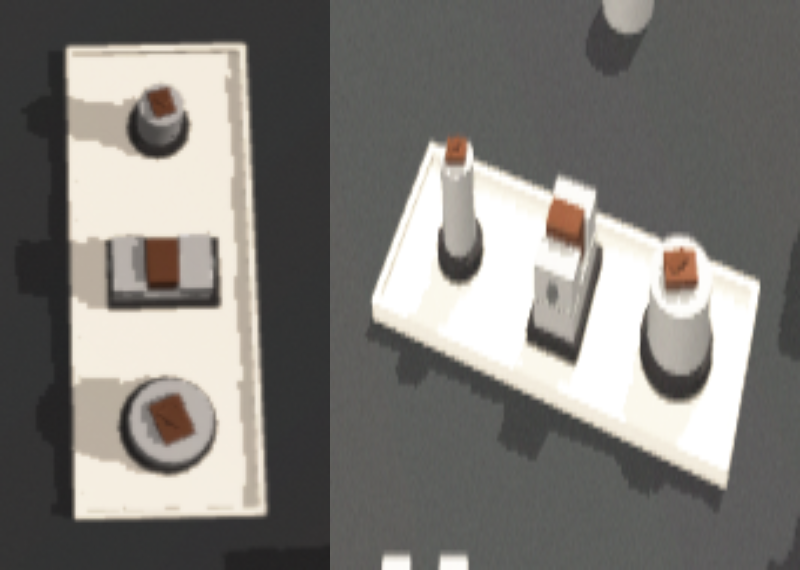

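All three are upright and centred, with the black pad showing all round in both views, and the empties haven't moved. Handing in.

```bash
python3 -c "
from cell import *
print(hand_in())"
```

```text
the job is handed in; nothing more can be done
None
```

I moved the three loaded holders onto their pads, released them and backed the arm away. I handed the job in after about 28 s on the robot's clock, and no verdict was reported.

**How they were placed:** I found the holders and pads by fitting their outlines in both camera views. The clamp, slim holder and wide holder were each gripped and lifted, with measured openings of 33.5, 27.5 and 49.6 mm, matching their sizes. All three were set down with the tool within 1 mm of the pad centre I had measured. The clamp was also turned to line up with its pad.

**Last checks:**
- **Loaded holders:** in the final pictures all three stand upright with black pad showing all round, and the clamp is square to its pad.
- **Centring:** with both views combined, the detection networks put the holders within about 5 mm of the pad centres. Single views disagreed by more, up to about 8 mm for the wide holder, but still inside the 12 mm limit. I put that down to network noise.
- **Height:** the networks' heights came out 1–4 mm off what standing on the pads would give; the wide holder and clamp were within 4 mm, as was the slim holder.
- **Empty holders:** repeat outline fits moved by less than 1 mm. The empty wide holder's fit was only moderate in quality, because its bore confuses the outline.

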